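# Fit a chip cover over the dock's hidden pin and hold it down

## Robot

A 6-joint arm with a two-finger parallel gripper is mounted at the origin on the work surface. World frame = base frame: x ahead of the robot, y to its left, z up, the work surface at z = 0. Lengths are in m, angles in rad, forces in N, time in s.
With the tool pointing down it reaches from about 0.4 to 0.825 m from the base axis. Payload 7 kg.
Tool frame: the origin (TCP) lies at the centre of the arm's flange, where the gripper is bolted on; the fingertips stand 178 mm ahead of it and the grasp point (between the pads) lies arm.tcp_to_grasp ahead of it (arm.tcp_to_grasp is the distance from the TCP to the grasp point, in m); z points along the fingers, y is the direction in which the jaws open and shut (so a half turn about z gives the same grasp; the last joint's range is limited). The gripper opens to 88 mm and grips with 3 to 60 N. Pads are 19 mm wide; open, the fingers measure 130 mm over their backs; the gripper's body (78 mm by 193 mm) begins 47 mm behind the grasp point.
Start: joints at [-0.931, 0.359, 0.012, 0, -1.224, -0.288], TCP at [0.233, -0.634, 0.405] pointing down, gripper open.
Joint ranges: [-3.07, 3.07], [-1.43, 2.12], [-1.02, 1.25], [-3.03, 1.67], [-3.05, -0], [-3.03, 3.03]. Speed limits (rad/s): [2.39, 2.39, 3.01, 3.14, 3.14, 3.14].

## Interface

Orientations are given as [roll, pitch, yaw] about the fixed x, y, z axes, in that order (R = Rz(yaw) Ry(pitch) Rx(roll)).
In Python, from station import arm gives the robot as it stands.
- The arm moves only by the tool move_arm, never from a script. Its argument "deltas" is a list of rows, each a list of 6 numbers: the shift along the world's x, y, z in mm, then the turn, a rotation vector about the world's x, y, z in degrees. In form: [[tx, ty, tz, ax, ay, az], ...]. A call has exactly 5 rows; each row shifts and turns the commanded pose from where the row before left it; what a row does not reach is not made up. A row lasts 1/12 s, in which the tool goes at most 41.7 mm and 7.16 degrees, less where a joint would pass 70% of its speed; a pose out of reach is approached as far as the arm can. A call with a gripper value outside its range is refused whole. "claw" is the closure in counts, from 0 (fully open) to 255 (shut), set as the call begins (left out, the last holds). The fingers move at their own pace and stop on an object; "squeeze" is the grip in N (left out, the last holds). Time passes only in rows, so rows that do not move let the fingers close, or fill a call up. It gives the time, the measured TCP pose, the force and the opening at its end, in the units of the state.
- arm.get_state(): the state, without advancing time (a new reading comes with each control period).
- arm.grab_frame(name): name is "scene" or "top" or "wrist"; returns the picture (400x640x3 uint8, red, green, blue); there is no depth.
- arm.calibration(name): a dict with "intrinsics" (3x3 intrinsics, pixels), "k1" (the pictures are not rectified: a ray, as slopes to the right and down, at radius r is drawn at 1 + k1 r^2 times it, then the intrinsics apply), "T" (4x4, takes a point from camera to world coordinates); the wrist camera has in their place "mount" (4x4, takes a point from camera to tool coordinates, whose origin is the TCP and whose axes are the flange's). Camera axes: x right, y up, looking along -z (the intrinsics and any distortion apply to the point x, -y, -z); pixel columns grow to the right and rows downward; lengths in m; the calibration is good to about 2 mm. A picture is of the moment at which its call begins: read the wrist's pose just before it. calibration takes no time and is no camera call.
- arm.job_done(): hands the job in, once; it reports no verdict.
Trained networks look in the newest picture that a camera, given by its name, has taken for a name from the list of things; names that differ only in an ending like _2 or _b are one class to them, and where a whole thing is asked for, a point or a joint stands for the part that bears it (a point fixed in the world has none). Each returns a list of dicts, best first, with "score" (0 to 1); they miss things now and then, are a little off and sometimes report something else, mostly with a low value. They report only what shows in the picture. A call takes as long as a camera call. They do not tell look-alikes from the thing itself.
- arm.spot_in(thing, camera): "xy" ([column, row] in pixels, amid what is visible of it).
- arm.masks_of(thing, camera): "pixels" (400x640 bool, what is visible of it) and "xy" ([column, row] in pixels, amid what is visible of it).
- arm.spot_point(thing, camera): "xy" ([column, row] in pixels: a listed point, or the origin of a listed thing).
The state is a dict: "t": time; "q": joint angles; "qd": joint speeds; "joint_efforts": joint torques, N m; "eef_pos": TCP position; "ee_rot": TCP orientation; "force": force on the tool from outside, world axes, zero at the start; "moment": the same for the moment, N m; "width": finger opening in m.
Only numpy, scipy, OpenCV 4.12 (cv2) and the standard library are available. Lean on these libraries where they do the work, as an engineer would, in place of code of your own. Each camera call takes 0.05 s, during which the arm holds its last target. There are 200 camera calls.

## Task

Turn the orange clamp knob on the white chip dock clockwise until it clicks past its detent and its steel bar stays swung clear of the channel. Then pick up the blue chip cover by its white grip and fit it, level, lengthwise in the dock's channel so that the blind hole in its underside drops over the locating pin, which it hides (feel for the pin by sliding the cover along the channel), and press it fully down against the sprung platform. Finish while still holding the cover pressed down; leave the other things on the table where they are.

Things in the scene. Friction and masses are not known exactly. Their poses are not given: they have to be found in the camera images.
- dock: White chip dock fixed to the table. Origin: at table height directly below the channel's centre; x along the channel, z up. Housing 170 mm (x), y from -50 to +115 mm, top 30 mm above the table. Channel along x, open-ended, between two aluminium fences 100 mm long, 8 mm thick, tops 52 mm above the table, inner faces at y = -30 and +30 mm. Clamp knob's axis at x = 0, y = +80 mm.
- pin_line (a point): Middle of the line on which the locating pin may stand, fixed to the dock 47 mm above its origin, at pin-top height. The steel pin, 8 mm across with a tapered top, is fixed on the channel's centre line (dock y = 0), anywhere from 8 mm before to 8 mm beyond this point along the dock's x; its own place is not given. Its top is 7 mm above the unpressed platform.
- platform (a joint): Black sprung platform, 98 x 58 mm, between the fences; travel downward in m: 0 = up (its top 40 mm above the table), 0.006 = fully down (34 mm). The spring pushes back with 4 N at 0 and 10 N at 0.006, so it rises again when let go.
- clamp (a joint): Turn of the clamp knob in rad, clockwise seen from above: 0 = closed, steel bar across the channel along the dock's -y; it starts between 0 and 0.3. A sprung detent resists from about 0.6 with at most about 0.15 N m, crests at 0.85 and snaps past to about 1.1; stop at 1.3. From 1.1 on it is open: bar swung towards the dock's -x, clear of the channel, and it stays there.
- clamp_grip (a point): Point on the knob's vertical axis, 82 mm above the table, inside its orange upright blade: 12 mm thick (point x), 40 mm long (point y), from 60 to 98 mm above the table. The point turns with the knob; at joint 0 its axes are the dock's. The steel bar under the blade is 16 mm wide, 54 to 62 mm above the table, and reaches 84 mm from the axis along the point's -y.
- cover: Blue chip cover, loose, about 0.15 to 0.23 kg: plate 80 (x) by 54 (y) by 16 mm thick; white grip block on it, 30 (x) by 22 mm (y), from 16 to 44 mm above the underside. Origin: centre of the underside; z up. There a round blind hole opens downward, 13 mm across, 16 deep. Either end may lead. Underside above the table: 47 mm riding on the pin, 40 dropped on, 34 pressed fully down.
- chip_box: Bystander: closed white and grey chip box, 87 x 60 x 26 mm, loose on the table. Origin: centre of its underside.
- tube_rack: Bystander: orange tube rack, 85 x 55 x 42 mm, with blue and clear tube caps on top, loose. Origin: centre of its underside.
- bottle: Bystander: amber reagent bottle, 60 mm across, 150 mm tall, loose. Origin: centre of its underside.
- jar: Bystander: clear jar with white cap, 56 mm across, 70 mm tall, loose. Origin: centre of its underside.
- tray: Bystander: open green plastic tray, 130 x 90 x 40 mm, loose. Origin: centre of its underside.
- tip_box: Bystander: blue pipette-tip box with yellow tips, 125 x 85 x 64 mm, loose. Origin: centre of its underside.
There are look-alikes about, which are no part of the job. Of the things that look like the cover, the middle-sized one is meant.

How it is judged:
On the way, in this order (a step that is already met when the one before it is completed fails the run):
1. the clamp knob has clicked over into its open detent (value of joint clamp above 1 rad and value of joint platform below 0.002 m), for 0.2 s.
2. the cover has dropped over the pin, level, onto the platform (x of cover in the frame of dock between -0.014 and 0.014 m and y of cover in the frame of dock between -0.006 and 0.006 m and z of cover in the frame of dock below 0.042 m and angle between the x axis of cover and the x axis of dock, either way round below 0.15 rad and angle between cover's own z axis and vertical below 0.08 rad), for 0.1 s.
At the end, for the whole second after the job is handed in: Clamp open (above 1.0 rad); cover level in the channel, pin in its hole (within 14 mm along, 6 mm across, 0.15 rad; tilt below 0.08 rad; underside below 36.5 mm); platform pressed more than 4.2 of its 6 mm; fingers bear on the cover with more than 2 N (value of joint clamp above 1 rad and value of joint platform above 0.0042 m and contact force between the fingers and cover above 2 N and x of cover in the frame of dock between -0.014 and 0.014 m and y of cover in the frame of dock between -0.006 and 0.006 m and z of cover in the frame of dock below 0.0365 m and angle between the x axis of cover and the x axis of dock, either way round below 0.15 rad and angle between cover's own z axis and vertical below 0.08 rad); the arm keeps its last pose, push and grip.
It fails at once if a bystander is moved more than 30 mm (distance of any of chip_box, tube_rack, bottle, jar, tray, tip_box from where it was at the start of the episode above 0.03 m).
It fails at once if a bystander is tipped (angle between any of chip_box, tube_rack, bottle, jar, tray, tip_box's own z axis and vertical above 0.5 rad).
It also fails if it takes over 59 s, if anything falls off the work surface, if the arm or the gripper's body presses on something with over 40 N, if the wrist force passes 120 N, or if a joint passes its speed limit or range.

## Working session

There is one attempt and no reset: what is moved stays moved. The work goes in short steps, Python scripts to look and compute and a tool call to move; the robot and the scene stay as the last step left them, time stands still between calls to the robot, and variables do not carry over. Pictures are saved under pics/ and viewed, about 8 in all and at most 12, crops included, and the job is handed in when it is done.

Besides the shell and the picture viewer there is one more tool, called after ">>>" by a JSON object that holds its "name" and its "arguments". move_arm: Moves the arm, as the interface text tells. Its arguments: {"type":"object","properties":{"deltas":{"type":"array","items":{"type":"array","items":{"type":"number"}}},"claw":{"type":"number"},"squeeze":{"type":"number"}},"required":["deltas"]}

```bash
mkdir -p pics; cat > h.py <<'E'
import numpy as np, cv2
from station import arm
from scipy.spatial.transform import Rotation as R
def camT(name, st=None):
    c=arm.calibration(name)
    if 'T' in c: return c,np.array(c['T'])
    st=st or arm.get_state(); T=np.eye(4); T[:3,:3]=R.from_euler('xyz',st['ee_rot']).as_matrix(); T[:3,3]=st['eef_pos']
    return c,T@np.array(c['mount'])
def ray(name,uv,st=None):
    c,T=camT(name,st); K=np.array(c['intrinsics']); k=c['k1']
    d=np.linalg.inv(K)@[uv[0],uv[1],1]; p=d[:2].copy()
    for _ in range(20): p=d[:2]/(1+k*(p@p))
    return T[:3,3],T[:3,:3]@[p[0],-p[1],-1]
def at_z(name,uv,z,st=None):
    o,d=ray(name,uv,st); return o+d*(z-o[2])/d[2]
def proj(name,P,st=None):
    c,T=camT(name,st); K=np.array(c['intrinsics']); q=np.linalg.inv(T)@np.append(P,1)
    p=np.array([q[0],-q[1]])/-q[2]; p=p*(1+c['k1']*(p@p)); return (K@[p[0],p[1],1])[:2]
def save(img,f): cv2.imwrite('pics/'+f,np.ascontiguousarray(img[:,:,::-1]))
E
python3 - <<'E'
from h import *
st=arm.get_state(); print({k:np.round(v,3) for k,v in st.items()}, arm.tcp_to_grasp)
a=arm.grab_frame('scene'); b=arm.grab_frame('top')
save(np.vstack([a,b])[:, :],'a.png')
im=cv2.resize(np.vstack([a,b]),(480,600))
save(a,'scene.png'); save(b,'top.png')
for th,z in [('dock',.0),('clamp_grip',.082),('cover',.0),('pin_line',.047)]:
  for cam in ['top','scene']:
    for r in arm.spot_point(th,cam)[:4]: print(th,cam,round(r['score'],2),np.round(r['xy'],1),np.round(at_z(cam,r['xy'],z),3))
for th in ['chip_box','tube_rack','bottle','jar','tray','tip_box']:
    for r in arm.spot_point(th,'top')[:1]: print(th,round(r['score'],2),np.round(r['xy'],1),np.round(at_z('top',r['xy'],0),3))
E
```

```text
{'t': np.float64(0.0), 'q': array([-0.931,  0.359,  0.011, -0.   , -1.224, -0.288]), 'qd': array([ 0.001,  0.   ,  0.   ,  0.   , -0.002, -0.001]), 'joint_efforts': array([ 1.0000e-03, -5.8271e+01,  2.9305e+01,  6.9970e+00,  7.0000e-03,
       -0.0000e+00]), 'eef_pos': array([ 0.233, -0.633,  0.404]), 'ee_rot': array([ 3.14, -0.  , -2.79]), 'force': array([-0.124,  0.377,  0.084]), 'moment': array([ 0.045,  0.012, -0.009]), 'width': np.float64(0.087)} 0.1593
dock top 0.59 [385.8 200.6] [ 0.547 -0.232  0.   ]
dock scene 0.89 [249.9 229.5] [ 0.557 -0.233  0.   ]
clamp_grip top 0.66 [359.1 194. ] [ 0.558 -0.144  0.082]
clamp_grip top 0.59 [333.3 124.2] [ 0.75  -0.08   0.082]
clamp_grip scene 0.7 [277.2 211.1] [ 0.56  -0.138  0.082]
cover top 0.9 [224.6 288.5] [0.309 0.228 0.   ]
cover top 0.82 [247.7 236.8] [0.451 0.163 0.   ]
cover top 0.62 [283.7 257.5] [0.392 0.063 0.   ]
cover scene 0.93 [378.9 170.1] [0.311 0.227 0.   ]
cover scene 0.7 [365.8 203. ] [0.472 0.154 0.   ]
cover scene 0.51 [335.9 189.2] [0.397 0.061 0.   ]
pin_line top 0.68 [387.  201.6] [ 0.539 -0.225  0.047]
pin_line scene 0.8 [252.  218.5] [ 0.552 -0.22   0.047]
pin_line scene 0.55 [295.3 285. ] [ 0.808 -0.094  0.047]
chip_box 0.74 [240. 175.] [0.628 0.185 0.   ]
tube_rack 0.83 [183.6 224.9] [0.488 0.344 0.   ]
bottle 0.87 [167.6 165. ] [0.661 0.392 0.   ]
tray 0.59 [456.4 263.2] [ 0.363 -0.429  0.   ]
tip_box 0.57 [337.2 122.6] [ 0.778 -0.098 -0.   ]
```

View pics/top.png

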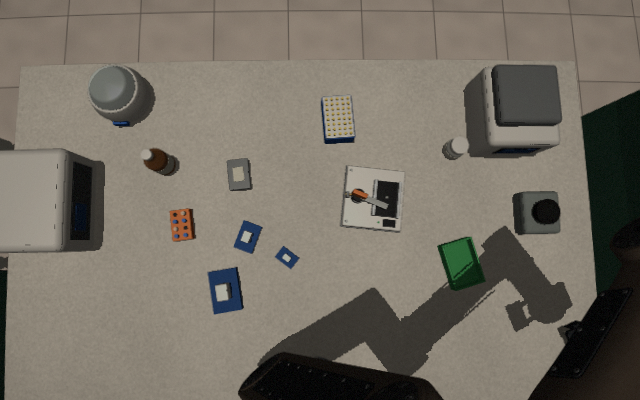

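View pics/scene.png

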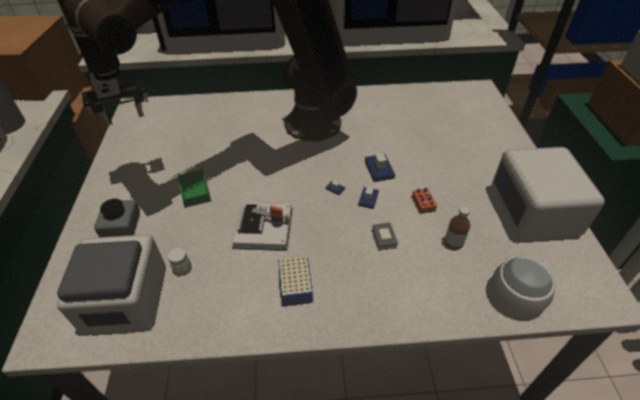

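The middle-sized cover is at top-image (248,237). The knob is at (359,194) and its bar points right and slightly down. I'm moving above the knob now.

>>> {"name": "move_arm", "arguments": {"deltas": [[21.7, 32.7, 0, 0, 0, 3.5], [21.7, 32.7, 0, 0, 0, 3.5], [21.7, 32.7, 0, 0, 0, 3.5], [21.7, 32.7, 0, 0, 0, 3.5], [21.7, 32.7, 0, 0, 0, 3.5]], "claw": 0}}

```text
t: 1.22
eef_pos: [0.3416, -0.4686, 0.4048]
ee_rot: [-3.141, 0.0, -2.482]
force: [0.8, -0.2, -0.5]
width: 0.0875
```

>>> {"name": "move_arm", "arguments": {"deltas": [[21.7, 32.7, 0, 0, 0, 3.5], [21.7, 32.7, 0, 0, 0, 3.5], [21.7, 32.7, 0, 0, 0, 3.5], [21.7, 32.7, 0, 0, 0, 3.5], [21.7, 32.7, 0, 0, 0, 3.5]]}}

```text
t: 1.63
eef_pos: [0.4502, -0.3049, 0.4051]
ee_rot: [-3.141, 0.0, -2.176]
force: [0.9, 0.2, -0.4]
width: 0.0876
```

>>> {"name": "move_arm", "arguments": {"deltas": [[21.7, 32.7, 0, 0, 0, 3.5], [21.7, 32.7, 0, 0, 0, 3.5], [21.7, 32.7, 0, 0, 0, 3.5], [21.7, 32.7, 0, 0, 0, 3.5], [21.7, 32.7, 0, 0, 0, 3.5]]}}

```text
t: 2.05
eef_pos: [0.5587, -0.1412, 0.4051]
ee_rot: [-3.141, 0.0, -1.87]
force: [-0.1, 0.1, -0.5]
width: 0.0877
```

```bash
python3 - <<'E'
from h import *
st=arm.get_state(); print(st['eef_pos'],st['ee_rot']); print(np.round(arm.calibration('wrist')['mount'],3))
a=arm.grab_frame('wrist'); save(a,'w1.png')
for th,z in [('dock',.0),('clamp_grip',.082),('pin_line',.047)]:
    for r in arm.spot_point(th,'wrist')[:3]: print(th,round(r['score'],2),np.round(r['xy'],1),np.round(at_z('wrist',r['xy'],z,st),4))
for th in ['clamp_grip']:
  for r in arm.masks_of(th,'wrist')[:1]:
    m=r['pixels']; print(th,m.sum(),r['score'])
hsv=cv2.cvtColor(a,cv2.COLOR_RGB2HSV); m=cv2.inRange(hsv,(3,120,80),(20,255,255))
print(m.sum()/255, cv2.minAreaRect(cv2.findNonZero(m)) if m.any() else 0)
E
```

```text
[ 0.55873457 -0.14123857  0.40510715] [-3.14080171e+00  2.79959137e-04 -1.87023228e+00]
[[-0.001  0.951  0.31   0.085]
 [ 1.     0.001  0.     0.   ]
 [-0.     0.31  -0.951  0.021]
 [ 0.     0.     0.     1.   ]]
dock 0.84 [310.5 107.4] [ 0.5483 -0.2259  0.    ]
clamp_grip 0.71 [321.7 181.4] [ 0.5576 -0.1457  0.082 ]
pin_line 0.95 [312.7 107.3] [ 0.544  -0.2248  0.047 ]
clamp_grip 1522 0.76
432.0 ((394.7250061035156, 237.76979064941406), (205.87542724609375, 33.68992233276367), 36.35719680786133)
```

View pics/w1.png

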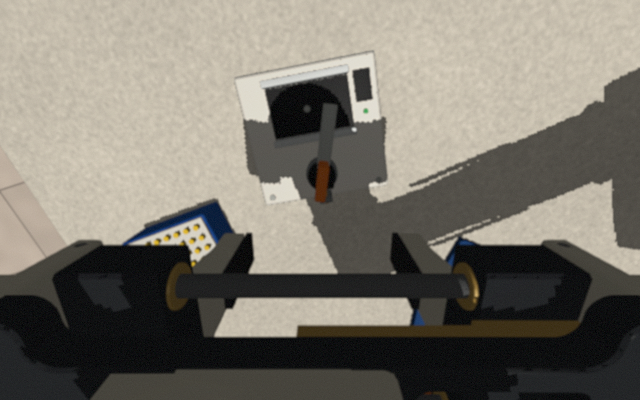

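In the wrist view, the housing corners are near (236,77), (374,51), (386,181) and (268,205). The bar runs from its tip at (329,103) to the knob at (321,175), and the blade is at about (323,162)–(320,202).

```bash
python3 - <<'E'
from h import *
st=arm.get_state()
C=[at_z('wrist',p,.03,st) for p in [(236,77),(374,51),(386,181),(268,205)]]
for c in C: print(np.round(c,4))
print('edge len 12',np.linalg.norm(C[1]-C[0]),'23',np.linalg.norm(C[2]-C[1]))
d=C[1]-C[0]; print('dock yaw',np.degrees(np.arctan2(-d[1],-d[0])))
d=C[1]-C[2]; print('from y edge',np.degrees(np.arctan2(d[1],d[0]))+90)
b=at_z('wrist',(330,103),.062,st); k=np.array([.5576,-.1457,.062]); d=b-k; print('bar',np.linalg.norm(d),np.degrees(np.arctan2(d[1],d[0]))+90)
for p,z in [((327,163),.098),((321,202),.098)]: print(np.round(at_z('wrist',p,z,st),4))
a=cv2.imread('pics/w1.png')
cv2.imwrite('pics/w1c.png',cv2.resize(a[40:220,220:400],None,fx=3.3,fy=3.3,interpolation=cv2.INTER_CUBIC))
E
```

```text
[ 0.6188 -0.2858  0.03  ]
[ 0.457 -0.264  0.03 ]
[ 0.4792 -0.1095  0.03  ]
[ 0.64   -0.1246  0.03  ]
edge len 12 0.1633705135845555 23 0.15606962678698805
dock yaw -7.699484235979868
from y edge -8.1789717579923
bar 0.08666682314247286 -23.883492032063458
[ 0.5439 -0.1689  0.098 ]
[ 0.5628 -0.1296  0.098 ]
```

View pics/w1c.png

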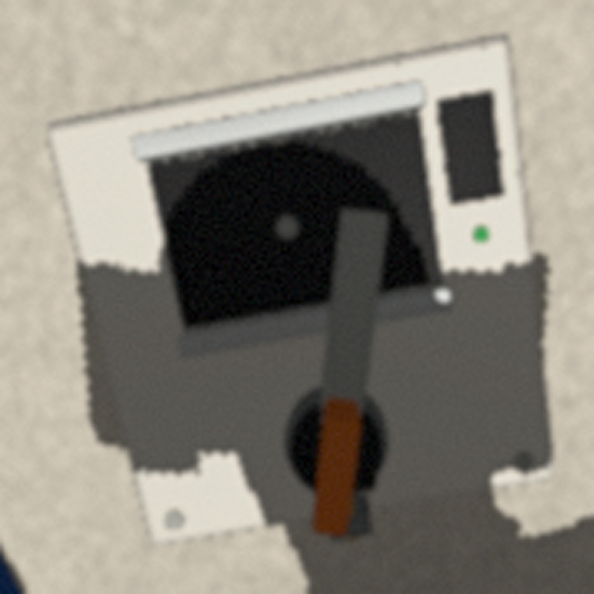

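```bash
python3 - <<'E'
from h import *
st=arm.get_state()
p=at_z('wrist',(307,109.1),.047,st); print('pin',p)
f=at_z('wrist',(323.6,161.2),.098,st); print('blade far end',f)
for y in (190,194,198,202): n=at_z('wrist',(320.9,y),.098,st); print(y,n,np.linalg.norm(n-f), np.degrees(np.arctan2(*(n-f)[1::-1]))-90)
print('knob base centre',at_z('wrist',(220+337/3.3,40+440/3.3),.05,st))
for yaw in (-8,):
  y=np.radians(yaw); Rz=np.array([[np.cos(y),-np.sin(y)],[np.sin(y),np.cos(y)]])
  k=np.array([.5576,-.1457]); print('dock origin from knob',k-Rz@[0,.08], 'pin in dock',Rz.T@(p[:2]-(k-Rz@[0,.08])))
  C=[at_z('wrist',q,.03,st)[:2] for q in [(236,77),(374,51)]]
  print('origin from far corners', C[0]-Rz@[.085,-.05],C[1]-Rz@[-.085,-.05])
# fence far inner edge ends, z .052
for q in [(140,147),(422,94)]: print('fence',at_z('wrist',(220+q[0]/3.3,40+q[1]/3.3),.052,st))
E
```

```text
pin [ 0.54947616 -0.22655932  0.047     ]
blade far end [ 0.5466883  -0.17179712  0.098     ]
190 [ 0.55878161 -0.14270796  0.098     ] 0.03150280735545772 -22.574254105122932
194 [ 0.56013807 -0.13839004  0.098     ] 0.036012903013705126 -21.929835515772567
198 [ 0.56150735 -0.13403129  0.098     ] 0.04056922309516118 -21.4247026723894
202 [ 0.56288962 -0.12963117  0.098     ] 0.04517134222350125 -21.018161884678292
knob base centre [ 0.55529152 -0.14912095  0.05      ]
dock origin from knob [ 0.54646615 -0.22492145] pin in dock [ 0.00320866 -0.00120302]
origin from far corners [ 0.54163434 -0.22450214] [ 0.54808228 -0.22627363]
fence [ 0.58843056 -0.26607778  0.052     ]
fence [ 0.49312421 -0.25336172  0.052     ]
```

>>> {"name": "move_arm", "arguments": {"deltas": [[-2.5, -7, -20, 0, 0, -5], [0, 0, -38, 0, 0, 0], [0, 0, -38, 0, 0, 0], [0, 0, -38, 0, 0, 0], [0, 0, -27, 0, 0, 0]]}}

```text
t: 2.72
eef_pos: [0.5537, -0.1516, 0.2411]
ee_rot: [3.14, -0.0, -1.964]
force: [-0.2, 0.1, -0.7]
width: 0.0874
```

>>> {"name": "move_arm", "arguments": {"deltas": [[0, 0, 0, 0, 0, 0], [0, 0, 0, 0, 0, 0], [0, 0, 0, 0, 0, 0], [0, 0, 0, 0, 0, 0], [0, 0, 0, 0, 0, 0]], "claw": 255, "squeeze": 25}}

```text
t: 3.13
eef_pos: [0.5562, -0.1504, 0.2459]
ee_rot: [-3.138, 0.001, -1.961]
force: [0.5, -0.4, 0.6]
width: 0.0596
```

>>> {"name": "move_arm", "arguments": {"deltas": [[0, 0, 0, 0, 0, 0], [0, 0, 0, 0, 0, 0], [0, 0, 0, 0, 0, 0], [0, 0, 0, 0, 0, 0], [0, 0, 0, 0, 0, 0]]}}

```text
t: 3.55
eef_pos: [0.5556, -0.1501, 0.2438]
ee_rot: [-3.141, 0.0, -1.961]
force: [0.1, 0.0, -0.1]
width: 0.0262
```

```bash
python3 - <<'E'
from h import *
st=arm.get_state(); print({k:np.round(st[k],3) for k in ('t','q','eef_pos','ee_rot','force','moment','width')})
E
```

```text
{'t': np.float64(3.55), 'q': array([ 0.076,  0.351, -0.41 ,  0.   , -0.809, -0.466]), 'eef_pos': array([ 0.556, -0.15 ,  0.244]), 'ee_rot': array([-3.141,  0.   , -1.961]), 'force': array([ 0.07 ,  0.028, -0.052]), 'moment': array([0.076, 0.097, 0.066]), 'width': np.float64(0.026)}
```

>>> {"name": "move_arm", "arguments": {"deltas": [[0, 1, 0, 0, 0, 0], [0, 1, 0, 0, 0, 0], [0, 0, 0, 0, 0, 0], [0, 0, 0, 0, 0, 0], [0, 0, 0, 0, 0, 0]]}}

```text
t: 3.97
eef_pos: [0.5565, -0.1483, 0.2438]
ee_rot: [-3.14, 0.0, -1.96]
force: [3.7, -3.4, -3.2]
width: 0.0119
```

```bash
python3 - <<'E'
from h import *
st=arm.get_state(); print({k:np.round(st[k],3) for k in ('t','q','eef_pos','ee_rot','force','moment','width')})
E
```

```text
{'t': np.float64(3.967), 'q': array([ 0.079,  0.351, -0.411,  0.001, -0.807, -0.47 ]), 'eef_pos': array([ 0.556, -0.148,  0.244]), 'ee_rot': array([-3.14,  0.  , -1.96]), 'force': array([ 3.739, -3.368, -3.222]), 'moment': array([-1.083, -1.234,  0.   ]), 'width': np.float64(0.012)}
```

>>> {"name": "move_arm", "arguments": {"deltas": [[0.5, 0, 0, 0, 0, -6], [0.5, 0, 0, 0, 0, -6], [0, 0, 0, 0, 0, -6], [0, 0, 0, 0, 0, -6], [0, 0, 0, 0, 0, -6]]}}

```text
t: 4.38
eef_pos: [0.5559, -0.1477, 0.2437]
ee_rot: [3.14, -0.001, -2.489]
force: [-5.3, 4.6, 7.2]
width: 0.0114
```

>>> {"name": "move_arm", "arguments": {"deltas": [[0, 0, 0, 0, 0, -6], [0, 0, 0, 0, 0, -6], [0, 0, 0, 0, 0, -6], [0, 0, 0, 0, 0, -5], [0, 0, 0, 0, 0, 0]]}}

```text
t: 4.8
eef_pos: [0.5555, -0.1469, 0.2437]
ee_rot: [3.139, -0.002, -2.892]
force: [-6.9, 9.4, 9.4]
width: 0.012
```

```bash
python3 - <<'E'
from h import *
st=arm.get_state(); print({k:np.round(st[k],3) for k in ('t','q','eef_pos','ee_rot','force','moment','width')})
for r in arm.spot_point('clamp_grip','top')[:1]: print(r)
a=arm.grab_frame('wrist'); save(a,'w2.png')
E
```

```text
{'t': np.float64(4.8), 'q': array([ 0.081,  0.351, -0.41 , -0.003, -0.812, -1.4  ]), 'eef_pos': array([ 0.556, -0.147,  0.244]), 'ee_rot': array([ 3.139e+00, -2.000e-03, -2.892e+00]), 'force': array([-6.937,  9.415,  9.399]), 'moment': array([3.848, 2.28 , 0.023]), 'width': np.float64(0.012)}
{'xy': [359.1, 194.0], 'score': 0.66}
```

View pics/w2.png

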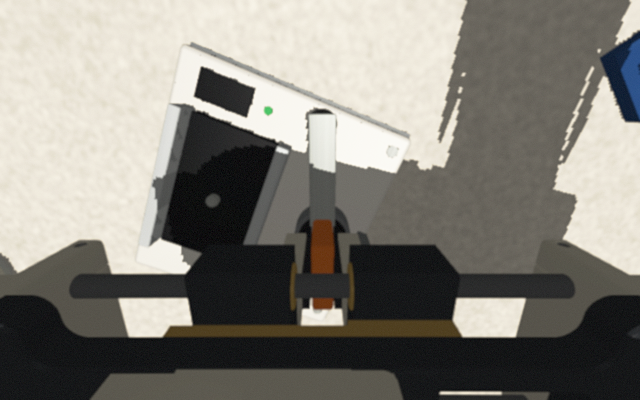

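The blade is held, and the bar has swung to straight up in the tool view (tip at (322,115)). Tool yaw puts the clamp at about 1.18 rad with no holding moment, so it is past the detent. The pin shows at (212,200).

>>> {"name": "move_arm", "arguments": {"deltas": [[0, 0, 0, 0, 0, 0], [0, 0, 0, 0, 0, 0], [0, 0, 0, 0, 0, 0], [0, 0, 0, 0, 0, 0], [0, 0, 0, 0, 0, 0]], "claw": 0}}

```text
t: 5.32
eef_pos: [0.5566, -0.1483, 0.2436]
ee_rot: [-3.142, -0.0, -2.886]
force: [-0.8, -0.3, 0.6]
width: 0.0399
```

>>> {"name": "move_arm", "arguments": {"deltas": [[0, 0, 15, 0, 0, 0], [0, 0, 25, 0, 0, 0], [0, 0, 40, 0, 0, 0], [-10, 24, 30, 0, 0, 0], [-12, 38, 0, 0, 0, 0]]}}

```text
t: 5.73
eef_pos: [0.5367, -0.0875, 0.3598]
ee_rot: [-3.138, 0.009, -2.888]
force: [2.6, 1.7, 0.2]
width: 0.0731
```

>>> {"name": "move_arm", "arguments": {"deltas": [[-12, 35, 15, 0, 0, 0], [-12, 35, 15, 0, 0, 0], [-12, 35, 15, 0, 0, 0], [-12, 35, 15, 0, 0, 0], [-12, 35, 0, 0, 0, 0]]}}

```text
t: 6.15
eef_pos: [0.4744, 0.0903, 0.4169]
ee_rot: [3.141, 0.005, -2.886]
force: [1.4, 0.2, 0.3]
width: 0.0876
```

>>> {"name": "move_arm", "arguments": {"deltas": [[-12, 35, 0, 0, 0, 0], [-10, 35, 0, 0, 0, 0], [-2, 5, 0, 0, 0, 0], [0, 0, 0, 0, 0, 0], [0, 0, 0, 0, 0, 0]]}}

```text
t: 6.57
eef_pos: [0.4505, 0.164, 0.4136]
ee_rot: [-3.141, -0.0, -2.884]
force: [0.3, -1.1, 0.6]
width: 0.0873
```

```bash
python3 - <<'E'
from h import *
st=arm.get_state(); print({k:np.round(st[k],4) for k in ('t','q','eef_pos','ee_rot','force','moment','width')})
a=arm.grab_frame('wrist'); save(a,'w3.png')
for r in arm.spot_point('cover','wrist')[:3]: print(round(r['score'],2),np.round(r['xy'],1),np.round(at_z('wrist',r['xy'],0,st),4))
for r in arm.masks_of('cover','wrist')[:3]:
    m=r['pixels'].astype(np.uint8); rr=cv2.minAreaRect(cv2.findNonZero(m)); bx=cv2.boxPoints(rr)
    P=np.array([at_z('wrist',p,.016,st) for p in bx]); e=P[1]-P[0]; f=P[2]-P[1]
    print(round(r['score'],2),m.sum(),np.round(rr[0],1),'sides',np.linalg.norm(e).round(4),np.degrees(np.arctan2(e[1],e[0])).round(1),np.linalg.norm(f).round(4),np.degrees(np.arctan2(f[1],f[0])).round(1),'c',P.mean(0).round(4))
E
```

```text
{'t': np.float64(6.5667), 'q': array([ 7.6080e-01,  2.5000e-02, -3.8950e-01,  1.0000e-04, -1.1566e+00,
       -2.0745e+00]), 'eef_pos': array([0.4505, 0.164 , 0.4136]), 'ee_rot': array([-3.1414e+00, -2.0000e-04, -2.8844e+00]), 'force': array([ 0.291 , -1.0979,  0.6168]), 'moment': array([-0.0447, -0.0608, -0.0006]), 'width': np.float64(0.0873)}
0.9 [253.6 108.3] [0.3938 0.0534 0.    ]
0.79 [318.4 169. ] [0.4526 0.1592 0.    ]
0.66 [391.   75.2] [0.3077 0.2198 0.    ]
0.97 6729 [399.7  70. ] sides 0.1177 -171.8 0.0828 97.3 c [0.3049 0.2259 0.016 ]
0.84 1348 [252.4 106.3] sides 0.0386 138.6 0.0563 51.7 c [0.3913 0.0554 0.016 ]
0.62 2251 [320.2 170. ] sides 0.0815 158.2 0.055 69.3 c [0.4511 0.1613 0.016 ]
```

View pics/w3.png

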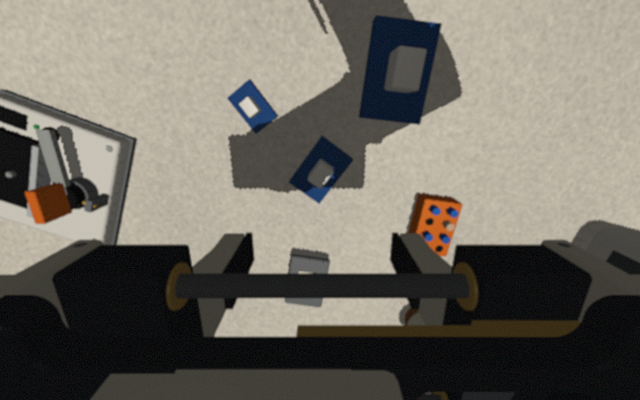

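The middle cover is centred near (320,170). Its measured footprint is 81 x 55 mm, which matches, with its long axis at 158°. I'll turn the jaws across it and descend.

>>> {"name": "move_arm", "arguments": {"deltas": [[1, -2, -35, 0, 0, -6], [0.5, -1.5, -35, 0, 0, -6], [0, 0, -35, 0, 0, -6], [0, 0, -35, 0, 0, -6], [0, 0, -25, 0, 0, -6]]}}

```text
t: 7.13
eef_pos: [0.4517, 0.1585, 0.2461]
ee_rot: [-3.14, -0.001, 2.866]
force: [0.2, 0.2, -0.2]
width: 0.0876
```

>>> {"name": "move_arm", "arguments": {"deltas": [[0, 0, -20, 0, 0, -5.5], [0, 0, -15, 0, 0, 0], [0, 0, -15, 0, 0, 0], [0, 0, 0, 0, 0, 0], [0, 0, 0, 0, 0, 0]]}}

```text
t: 7.55
eef_pos: [0.4523, 0.1594, 0.1982]
ee_rot: [-3.14, -0.001, 2.776]
force: [-0.5, 0.8, -0.0]
width: 0.088
```

```bash
python3 - <<'E'
from h import *
st=arm.get_state(); print({k:np.round(st[k],4) for k in ('t','q','eef_pos','ee_rot','force','width')})
E
```

```text
{'t': np.float64(7.55), 'q': array([ 7.5030e-01,  2.8790e-01, -6.6360e-01,  2.0000e-04, -6.2150e-01,
       -2.6865e+00]), 'eef_pos': array([0.4523, 0.1594, 0.1982]), 'ee_rot': array([-3.1396e+00, -8.0000e-04,  2.7764e+00]), 'force': array([-0.5101,  0.8295, -0.0105]), 'width': np.float64(0.088)}
```

>>> {"name": "move_arm", "arguments": {"deltas": [[0, 0, 0, 0, 0, 0], [0, 0, 0, 0, 0, 0], [0, 0, 0, 0, 0, 0], [0, 0, 0, 0, 0, 0], [0, 0, 0, 0, 0, 0]], "claw": 255, "squeeze": 45}}

```text
t: 7.97
eef_pos: [0.4522, 0.1605, 0.1992]
ee_rot: [3.141, 0.001, 2.778]
force: [-0.3, -0.5, 0.1]
width: 0.0602
```

>>> {"name": "move_arm", "arguments": {"deltas": [[0, 0, 0, 0, 0, 0], [0, 0, 0, 0, 0, 0], [0, 0, 0, 0, 0, 0], [0, 0, 0, 0, 0, 0], [0, 0, 0, 0, 0, 0]]}}

```text
t: 8.38
eef_pos: [0.4521, 0.1604, 0.1986]
ee_rot: [-3.142, -0.0, 2.778]
force: [0.3, -0.2, -0.6]
width: 0.0262
```

>>> {"name": "move_arm", "arguments": {"deltas": [[0, 0, 0, 0, 0, 0], [0, 0, 0, 0, 0, 0], [0, 0, 0, 0, 0, 0], [0, 0, 5, 0, 0, 0], [0, 0, 10, 0, 0, 0]]}}

```text
t: 8.8
eef_pos: [0.4515, 0.1599, 0.213]
ee_rot: [-3.139, -0.001, 2.777]
force: [0.2, 0.4, -1.5]
width: 0.0216
```

>>> {"name": "move_arm", "arguments": {"deltas": [[0, 0, 30, 0, 0, 0], [0, 0, 40, 0, 0, 0], [0, 0, 20, 0, 0, 0], [0, 0, 0, 0, 0, 0], [0, 0, 0, 0, 0, 0]]}}

```text
t: 9.22
eef_pos: [0.452, 0.1604, 0.3051]
ee_rot: [3.139, 0.001, 2.778]
force: [0.0, 0.6, -2.3]
width: 0.022
```

```bash
python3 - <<'E'
from h import *
st=arm.get_state(); print({k:np.round(st[k],4) for k in ('t','q','eef_pos','ee_rot','force','moment','width')})
a=arm.grab_frame('wrist'); save(a,'w4.png')
E
```

```text
{'t': np.float64(9.2167), 'q': array([ 7.5220e-01,  1.2930e-01, -5.4730e-01, -3.0000e-04, -8.9100e-01,
       -2.6868e+00]), 'eef_pos': array([0.452 , 0.1604, 0.3051]), 'ee_rot': array([3.1387e+00, 1.2000e-03, 2.7776e+00]), 'force': array([ 0.012 ,  0.59  , -2.2898]), 'moment': array([-0.0908,  0.0613,  0.02  ]), 'width': np.float64(0.022)}
```

View pics/w4.png

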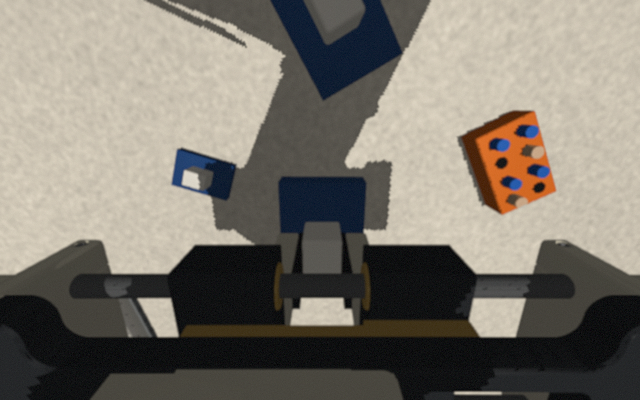

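Cover is held square in the jaws, its front edge at row 177 and columns 279–367. The measured weight is about 0.23 kg. Next I'll get the cover's offset in the grip and a second pin fix from w2.

```bash
python3 - <<'E'
from h import *
st=arm.get_state()
T=np.eye(4);T[:3,:3]=R.from_euler('xyz',st['ee_rot']).as_matrix();T[:3,3]=st['eef_pos']
for p in [(280,177),(366,177)]:
    w=at_z('wrist',p,.1223,st); print('edge in tool',np.round(np.linalg.inv(T)@np.append(w,1),4))
s2=dict(eef_pos=np.array([.5555,-.1469,.2437]),ee_rot=np.array([3.139,-.002,-2.892]))
s2b=dict(eef_pos=np.array([.5560,-.1473,.2437]),ee_rot=np.array([3.1416,0,-2.892]))
for s in (s2,s2b):
    print('pin w2',at_z('wrist',(212,200),.047,s))
    a=at_z('wrist',(187,46),.03,s);b=at_z('wrist',(408,137),.03,s);d=b-a
    print('-x edge',a,b,np.linalg.norm(d),np.degrees(np.arctan2(d[1],d[0]))-90)
    # platform right edge / fence inner bottom
    print('fence far corner', at_z('wrist',(287,150),.052,s))
E
```

```text
edge in tool [ 0.0447 -0.0253  0.1815  1.    ]
edge in tool [0.0447 0.0261 0.1815 1.    ]
pin w2 [ 0.54890513 -0.224509    0.047     ]
-x edge [ 0.45888633 -0.25778966  0.03      ] [ 0.47759995 -0.10538527  0.03      ] 0.1535490097123177 -7.000266041287617
fence far corner [ 0.50290475 -0.18226025  0.052     ]
pin w2 [ 0.54997369 -0.22535291  0.047     ]
-x edge [ 0.45993976 -0.25861177  0.03      ] [ 0.47864472 -0.10631009  0.03      ] 0.15344601367551533 -7.001730910234059
fence far corner [ 0.50388852 -0.18304336  0.052     ]
```

>>> {"name": "move_arm", "arguments": {"deltas": [[0, 0, 30, 0, 0, 2], [9.2, -35.2, 10, 0, 0, 2], [9.2, -35.2, 0, 0, 0, 2], [9.2, -35.2, 0, 0, 0, 2], [9.2, -35.2, 0, 0, 0, 2]]}}

```text
t: 9.68
eef_pos: [0.4884, 0.0181, 0.3425]
ee_rot: [-3.141, -0.002, 2.955]
force: [0.7, 0.8, -2.0]
width: 0.0216
```

>>> {"name": "move_arm", "arguments": {"deltas": [[9.2, -35.2, 0, 0, 0, 2], [9.2, -35.2, 0, 0, 0, 1.4], [9.2, -35.2, 0, 0, 0, 0], [9.2, -35.2, 0, 0, 0, 0], [9.2, -35.2, 0, 0, 0, 0]]}}

```text
t: 10.1
eef_pos: [0.5345, -0.1583, 0.3418]
ee_rot: [-3.141, -0.003, 3.011]
force: [0.8, 0.3, -1.2]
width: 0.0214
```

>>> {"name": "move_arm", "arguments": {"deltas": [[9.3, -35.1, 0, 0, 0, 0], [9.4, -34.6, 0, 0, 0, 0], [0, 0, -30, 0, 0, 0], [0, 0, -30, 0, 0, 0], [0, 0, -20, 0, 0, 0]]}}

```text
t: 10.52
eef_pos: [0.5518, -0.227, 0.259]
ee_rot: [3.141, -0.006, 3.009]
force: [-1.2, -0.5, -0.5]
width: 0.0215
```

>>> {"name": "move_arm", "arguments": {"deltas": [[0, 0, 0, 0, 0, 0], [0, 0, 0, 0, 0, 0], [0, 0, 0, 0, 0, 0], [0, 0, 0, 0, 0, 0], [0, 0, 0, 0, 0, 0]]}}

```text
t: 10.93
eef_pos: [0.5541, -0.226, 0.2652]
ee_rot: [-3.142, 0.002, 3.012]
force: [-0.2, -0.3, -2.1]
width: 0.0217
```

```bash
python3 - <<'E'
from h import *
st=arm.get_state(); print({k:np.round(st[k],4) for k in ('t','q','eef_pos','ee_rot','force','moment','width')})
a=arm.grab_frame('wrist'); save(a,'w5.png'); save(cv2.resize(a[60:310,160:480],None,fx=2.4,fy=2.4,interpolation=cv2.INTER_CUBIC),'w5c.png')
E
```

```text
{'t': np.float64(10.9333), 'q': array([-6.0900e-02,  3.5760e-01, -3.3850e-01,  2.0000e-04, -8.7230e-01,
       -1.6394e+00]), 'eef_pos': array([ 0.5541, -0.226 ,  0.2652]), 'ee_rot': array([-3.1416e+00,  2.4000e-03,  3.0123e+00]), 'force': array([-0.1629, -0.2861, -2.1043]), 'moment': array([-0.024 , -0.063 , -0.0147]), 'width': np.float64(0.0217)}
```

View pics/w5c.png

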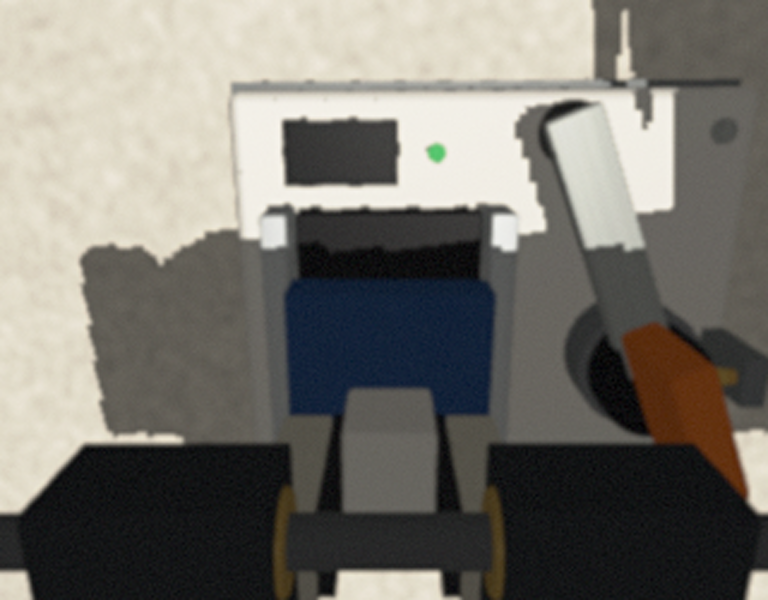

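The cover sits centred between the fences (edges at 288/492 against inner fences 287/491 in the crop) and is parallel to them. The bar is well clear. I'm descending to feel for the pin.

>>> {"name": "move_arm", "arguments": {"deltas": [[0, 0, -6, 0, 0, 0], [0, 0, -6, 0, 0, 0], [0, 0, -5, 0, 0, 0], [0, 0, -2, 0, 0, 0], [0, 0, -1, 0, 0, 0]]}}

```text
t: 11.4
eef_pos: [0.5533, -0.2261, 0.2428]
ee_rot: [-3.142, -0.001, 3.012]
force: [-0.5, 0.4, -0.5]
width: 0.0221
```

>>> {"name": "move_arm", "arguments": {"deltas": [[0, 0, -0.5, 0, 0, 0], [0, 0, -0.5, 0, 0, 0], [0, 0, -0.5, 0, 0, 0], [0, 0, 0, 0, 0, 0], [0, 0, 0, 0, 0, 0]]}}

```text
t: 11.82
eef_pos: [0.5536, -0.2262, 0.2423]
ee_rot: [3.142, 0.0, 3.012]
force: [-0.4, -0.2, -1.2]
width: 0.0219
```

```bash
python3 - <<'E'
from h import *
s5=dict(eef_pos=np.array([.5541,-.226,.2652]),ee_rot=np.array([-3.1416,.0024,3.0123]))
T=np.eye(4);T[:3,:3]=R.from_euler('xyz',s5['ee_rot']).as_matrix();T[:3,3]=s5['eef_pos']
f=lambda u,v,z: np.round((np.linalg.inv(T)@np.append(at_z('wrist',(160+u/2.4,60+v/2.4),z,s5),1))[:2]*1000,1)
print('fence ends L/R',f(275,215,.052),f(505,215,.052),'cover edge',f(288,281,.0824),f(493,281,.0824),'housing edge',f(236,93,.03))
st=arm.get_state(); print({k:np.round(st[k],4) for k in ('eef_pos','ee_rot','force','moment')})
E
```

```text
fence ends L/R [ 56.5 -33. ] [56.4 33.4] cover edge [ 44.5 -25.5] [44.4 26. ] housing edge [ 90.3 -46.6]
{'eef_pos': array([ 0.5536, -0.2262,  0.2423]), 'ee_rot': array([3.1416e+00, 2.0000e-04, 3.0116e+00]), 'force': array([-0.4251, -0.1594, -1.2486]), 'moment': array([-0.0152, -0.0213, -0.0081])}
```

No pin contact at an underside height of 43.5 mm, so the hole is probably over the pin. Going on down.

>>> {"name": "move_arm", "arguments": {"deltas": [[0, 0, -1, 0, 0, 0], [0, 0, -1, 0, 0, 0], [0, 0, -1, 0, 0, 0], [0, 0, -0.5, 0, 0, 0], [0, 0, 0, 0, 0, 0]]}}

```text
t: 12.23
eef_pos: [0.5536, -0.2261, 0.2387]
ee_rot: [-3.142, -0.0, 3.012]
force: [0.3, 0.3, -1.7]
width: 0.0215
```

>>> {"name": "move_arm", "arguments": {"deltas": [[0, 0, -0.5, 0, 0, 0], [0, 0, -0.5, 0, 0, 0], [0, 0, -0.5, 0, 0, 0], [0, 0, 0, 0, 0, 0], [0, 0, 0, 0, 0, 0]]}}

```text
t: 12.65
eef_pos: [0.5536, -0.2262, 0.2373]
ee_rot: [-3.142, 0.0, 3.012]
force: [-0.7, 0.7, 3.2]
width: 0.0216
```

```bash
python3 - <<'E'
from h import *
st=arm.get_state(); print({k:np.round(st[k],4) for k in ('eef_pos','ee_rot','force','moment','width')})
E
```

```text
{'eef_pos': array([ 0.5536, -0.2262,  0.2373]), 'ee_rot': array([-3.1416e+00,  1.0000e-04,  3.0117e+00]), 'force': array([-0.7424,  0.677 ,  3.2127]), 'moment': array([ 0.3152,  0.5872, -0.0212]), 'width': np.float64(0.0216)}
```

Contact began at 40 mm. The net force of about 5.4 N matches the platform spring at 1.4 mm, so the pin is in the hole. Pressing down.

>>> {"name": "move_arm", "arguments": {"deltas": [[0, 0, -1, 0, 0, 0], [0, 0, -1, 0, 0, 0], [0, 0, -1, 0, 0, 0], [0, 0, -1, 0, 0, 0], [0, 0, 0, 0, 0, 0]]}}

```text
t: 13.07
eef_pos: [0.5536, -0.2261, 0.2334]
ee_rot: [-3.141, 0.0, 3.012]
force: [-1.7, 1.5, 7.2]
width: 0.0218
```

>>> {"name": "move_arm", "arguments": {"deltas": [[0, 0, -0.5, 0, 0, 0], [0, 0, -0.5, 0, 0, 0], [0, 0, -0.5, 0, 0, 0], [0, 0, 0, 0, 0, 0], [0, 0, 0, 0, 0, 0]]}}

```text
t: 13.48
eef_pos: [0.5536, -0.2261, 0.2326]
ee_rot: [-3.141, 0.0, 3.012]
force: [-5.5, 2.6, 12.0]
width: 0.0216
```

```bash
python3 - <<'E'
from h import *
st=arm.get_state(); print({k:np.round(st[k],4) for k in ('t','eef_pos','ee_rot','force','moment','width')})
a=arm.grab_frame('wrist'); save(cv2.resize(a[60:310,160:480],None,fx=2.4,fy=2.4,interpolation=cv2.INTER_CUBIC),'w6c.png')
E
```

```text
{'t': np.float64(13.4833), 'eef_pos': array([ 0.5536, -0.2261,  0.2326]), 'ee_rot': array([-3.1413e+00,  4.0000e-04,  3.0120e+00]), 'force': array([-5.4746,  2.5862, 12.0057]), 'moment': array([ 1.0073,  1.6324, -0.0193]), 'width': np.float64(0.0216)}
```

View pics/w6c.png

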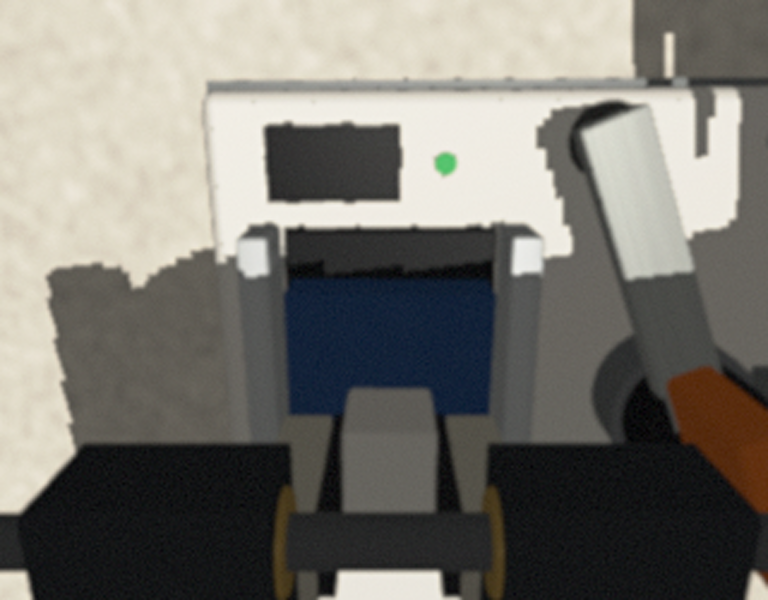

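The cover lies level between the fences, its front edge at row 279 of the crop, so it has not slipped in the grip. The bar is still clear. The underside computes to 33.8 mm with about 14 N of push, so I'm handing in.

```bash
python3 - <<'E'
from h import *
print(arm.job_done()); st=arm.get_state(); print({k:np.round(st[k],4) for k in ('t','eef_pos','force','width')})
E
```

```text
the job is handed in; nothing more can be done
None
the job is handed in; nothing more can be done
```

I handed the job in at 13.5 s with the clamp open and the blue cover held pressed down on the platform. The hand-in gave no verdict.

- **Clamp:** I gripped the orange blade and turned it 53° clockwise. The tool angle put it at about 1.18 rad with almost no turning moment left. The last picture shows the bar still clear of the channel.
- **Cover:** I picked the middle-sized one, which measured 81 x 55 mm against the stated 80 x 54 mm. I lowered it over the pin position found in the wrist views.
- **Fit:** I did not need to slide the cover to find the pin. There was no contact at the 47 mm pin height, and the platform spring was first felt near 40 mm. I therefore concluded that the pin is in the hole, though the cover hides it from view.
- **Last checks:** The underside works out to about 33.8 mm, fully down, with about 14 N of downward push. The tool was level to within 0.001 rad. The cover was parallel to the fences and had not visibly slipped in the grip.
- **Small disagreements:** A sideways force of about 6 N appeared at full press, probably the pin or a fence touching the cover. The cover's offset along the grip was known only to about 2 mm.
- **Bystanders:** I kept clear of the bystanders and felt no contact with them, but I did not take a final picture to confirm where they stand.

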